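# Set up the honing jig: stone to the stop, flap to the pointer

## Task

Set up the honing jig for sharpening: first slide the whetstone along the table, without lifting it, until its long side lies flush against the jig's stop block, roughly centred on it. Then swing the jig's hinged flap up by its handle until it is in line with the pointer on the quadrant, and finish while still holding it there by the handle, steady, so that I can lock it. Do not move the pointer, and leave the other things on the table where they are.

Things in the scene. Friction and masses are not known exactly. Their poses are not given: they have to be found in the camera images.
- jig: Honing jig, fixed. Grey base plate 170 (jig x) by 112 mm (y +12 to -100), 8 mm thick. Origin on the table under the middle of the hinge; z up. Hinge axis along jig x, 32 mm up, at y = 0. Stop block: aluminium, 24 mm high, x -75 to +75 mm; its upright stop face, at y = +12 mm, looks to +y. The flap lies on the -y side. Hinge cheeks at x = -79 and +68 mm, 42 mm high.
- flap (a joint): Hinge of the flap, rad. 0: lies level on the jig, where it starts; grows as the free (-y) edge swings up, at most 1.4. The flap is an aluminium plate 122 by 103 by 6 mm with a handle, 0.45 kg in all. The hinge is nearly frictionless: let go, the flap falls flat; about 2 N upward at the handle hold it.
- flap_handle (a point): Middle of the flap's handle: black round bar, 14 mm thick, 102 mm free length, parallel to the hinge; gap of 43 mm between bar and plate, only table below. In the jig's frame: x = -6, y = -165 cos(flap), z = 32 + 165 sin(flap) mm. The bar turns between fingers that grip it from above, so the gripper may stay upright. Site y points along the plate to the hinge.
- pointer (a joint): Angle of the pointer, rad, measured like the flap's: the flap is in line with it when both joints read the same. Set differently every time, between 0.45 and 0.87. It turns stiffly and stays where it is.
- pointer_tip (a point): Tip of the pointer: thin dark steel bar, 6 mm wide, brass stud, diamond-shaped end, pivoted on the hinge axis behind the flap (jig x = +75 mm), tip 140 mm from the axis. Just behind it (x = +79 mm) stands the quadrant: upright arc, 130 mm radius about the hinge, 0 to 80 degrees, a tick every 10, top 170 mm up. Site y points along the bar to the hinge.
- whetstone: Loose two-layer whetstone, 52 (its x) by 150 (its y) by 25 mm high, 0.26 to 0.4 kg; origin at the centre of its underside. Starts on the jig's +y side, 4 to 8 cm short of the stop face, up to 0.25 rad from parallel. Home, its centre lies at y = +38 mm in the jig's frame, long axis along the jig's x.
- screw_tin: Bystander: small round white tin, 51 mm wide, 42 mm high, behind the jig; origin at the centre of its underside.
- oil_bottle: Bystander: oil bottle with a thin red spout, 39 mm wide, 128 mm high, behind the jig; origin at the centre of its underside.

How it is judged (in metres and radians):
On the way, in this order (a step that is already met when the one before it is completed fails the run):
1. the whetstone lies flush against the stop block, the flap still down (y of whetstone in the frame of jig between 0.03 and 0.042 m and x of whetstone in the frame of jig between -0.04 and 0.04 m and angle between the y axis of whetstone and the x axis of jig, either way round below 0.06 rad and height (world z) of whetstone below 0.004 m and value of joint flap below 0.1 rad), for 0.2 s.
2. the flap is held in line with the pointer (distance between the grasp point and flap_handle below 0.07 m and angle between the y axis of flap_handle and the y axis of pointer_tip, either way round below 0.06 rad and contact force between the fingers and jig above 0.5 N), for 0.3 s.
At the end, for the whole second after the job is handed in: The whetstone is flush against the stop face (gap under 4 mm, parallel within 0.06 rad, centred within 40 mm), and the fingers hold the flap (over 0.5 N) at its handle (grasp point within 70 mm of its middle), at rest, within 0.06 rad (3.4 degrees) of the pointer, through the last second (all of step 2 and y of whetstone in the frame of jig between 0.03 and 0.042 m and x of whetstone in the frame of jig between -0.04 and 0.04 m and angle between the y axis of whetstone and the x axis of jig, either way round below 0.06 rad and height (world z) of whetstone below 0.004 m and velocity of joint flap between -0.05 and 0.05 rad/s); the arm keeps its last pose, push and grip.
It fails at once if the whetstone was lifted off the table or tipped (height (world z) of whetstone above 0.012 m or angle between whetstone's own z axis and vertical above 0.2 rad).
It fails at once if the pointer was moved (distance of pointer_tip from where it was at the start of the episode above 0.008 m).
It fails at once if another thing on the table was pushed away (distance of any of screw_tin, oil_bottle from where it was at the start of the episode above 0.02 m).
It also fails if it takes over 45 s, if anything falls off the work surface, if the arm or the gripper's body presses on something with over 40 N, if the wrist force passes 120 N, or if a joint passes its speed limit or range.

## Robot

A 6-joint arm with a two-finger parallel gripper is mounted at the origin on a cart in front of the work surface, level with it; the furniture and walls round the work are solid. World frame = base frame: x ahead of the robot, y to its left, z up, the work surface at z = 0. Lengths are in mm, angles in rad, forces in N, time in s.
With the tool pointing down it reaches from about 250 to 725 mm from the base axis. Payload 4 kg.
Tool frame: the origin (TCP) lies on the centre line of the jaws, within the pads' length; the fingertips stand 14 mm ahead of it and the grasp point (between the pads) lies 5 mm behind it (r.tips_ahead is the z of the fingertips in the tool frame, in mm); z points along the fingers, x is the direction in which the jaws open and shut, and the axes are right-handed (so a half turn about z gives the same grasp; the last joint's range is limited). The gripper opens to 85 mm and grips with 20 to 120 N. Pads are 22 mm wide; open, the fingers measure 114 mm over their backs; the gripper's body (76 mm by 85 mm) begins 54 mm behind the grasp point. The pads swing forward as they close: fully open they stand 13 mm farther back than shut.
Start: joints at [-1.101, 0.241, 0.005, 1.335, 0, 1.571], TCP at [226.352, -445.83, 245.306] pointing down, gripper open.
Joint ranges: [-2.72, 2.72], [-1.05, 1.87], [-1.09, 1.28], [-1.99, 2.15], [-1.42, 1.44], [-3.14, 3.14]. Speed limits (rad/s): [2.79, 2.79, 3.14, 3.14, 3.14, 3.14].

## Interface

Orientations are given as a unit quaternion [w, x, y, z].
In Python, from plant import r gives the robot as it stands.
- The arm moves only by the tool send_rows, never from a script. Its argument "motion" is a list that holds one entry, the list of rows, each a list of 6 numbers: the shift along the tool's x, y, z in m, then the turn, a rotation vector about the tool's x, y, z in degrees. In form: [[[tx, ty, tz, wx, wy, wz], ...]]. A call has 1 to 10 rows; each row is the pose to reach, as a shift and turn from the pose measured when the call began, along the tool's axes at that moment; what a row does not reach only later rows make up. A row lasts 1/8 s, in which the tool goes at most 62.5 mm and 10.7 degrees, less where a joint would pass 70% of its speed; a pose out of reach is approached as far as the arm can. A call with a gripper value outside its range is refused whole. "jaw" is the closure in counts, from 0 (fully open) to 255 (shut), set as the call begins (left out, the last holds). The fingers move at their own pace and stop on an object; "newtons" is the grip in N (left out, the last holds). Time passes only in rows, so rows that repeat a pose let the fingers close. It gives the time, the measured TCP pose, the force and the opening at its end, in the units of the state.
- r.state(): the state, without advancing time (a new reading comes with each control period).
- r.snapshot(name): name is "side" or "top"; returns a dict with "image" (480x640x3 uint8, red, green, blue), "fovy" (degrees; the focal length in pixels is half the picture's height over the tangent of half this angle, whatever the lens; pixels are square), "cx", "cy" (the principal point, pixels), "D" ([k1, k2, p1, p2, k3] as OpenCV has them; the pictures are not rectified), "R" (3x3) and "t" (3): a world point X has camera coordinates R X + t. Camera axes: x right, y down, z forward; pixel columns grow to the right and rows downward; lengths in mm; the calibration is good to about 2 mm. A picture is of the moment at which its call begins. There is no depth.
- r.job_done(): hands the job in, once; it reports no verdict.
The state is a dict: "time_s": time; "joint_pos": joint angles; "joint_vel": joint speeds; "joint_torque": joint torques, N m; "tool_pos": TCP position; "ee_rot": TCP orientation; "force": force on the tool from outside, world axes, zero at the start; "torque": the same for the moment, N m; "finger_gap": finger opening in mm.
Only numpy, scipy, OpenCV 4.12 (cv2) and the standard library are available. Lean on these libraries where they do the work, as an engineer would, in place of code of your own. Each camera call takes 0.05 s, during which the arm holds its last target.

## Working session

There is one attempt and no reset: what is moved stays moved. The work goes in short steps, Python scripts to look and compute and a tool call to move; the robot and the scene stay as the last step left them, time stands still between calls to the robot, and variables do not carry over. Pictures are saved under pics/ and viewed, and the job is handed in when it is done.

Besides the shell and the picture viewer there is one more tool, called after "Emit:" as name(argument=value, ...) on one line, values as JSON. send_rows: Moves the arm, as the interface text tells. Its arguments: {"type":"object","properties":{"motion":{"type":"array"},"jaw":{"type":"number"},"newtons":{"type":"number"}},"required":["motion"]}

```bash
ls; mkdir -p pics
python3 - <<'E'
from plant import r
import cv2
print(r.state())
for n in ("side","top"):
    s=r.snapshot(n)
    cv2.imwrite(f"pics/{n}0.png",s["image"][:,:,::-1])
    print(n,{k:(v.tolist() if hasattr(v,'tolist') else v) for k,v in s.items() if k!="image"})
E
```

```text
pics
{'time_s': 0.0, 'joint_pos': array([-1.10099855e+00,  2.41424122e-01,  3.72819782e-03,  1.33521394e+00,
        1.79265347e-05,  1.57080910e+00]), 'joint_vel': array([-0.0005708 , -0.00085594,  0.0002941 , -0.00038177, -0.00059679,
        0.00086516]), 'joint_torque': array([ 3.47230025e-04, -3.72320187e+01,  2.52406061e+01,  1.68640679e-02,
        2.04270800e-04, -1.23671518e-05]), 'tool_pos': array([ 226.08297408, -445.28662968,  244.40888996]), 'ee_rot': array([-5.60443626e-04,  8.52259631e-01, -5.23117964e-01, -8.95961824e-04]), 'force': array([-0.42534517, -0.12323646, -0.09226373]), 'torque': array([0.00692823, 0.01787446, 0.04085347]), 'finger_gap': 85.23671841177737}
side {'fovy': 55.06616178965178, 'cx': 332.7333071615116, 'cy': 242.82179314426645, 'D': [-0.03656992488475979, 0.0, 0.0, 0.0, 0.0], 'R': [[-0.9996497038896826, 0.025667591475340604, -0.006453236484486766], [0.02030465365591445, 0.587374188727809, -0.8090607415121941], [-0.016976176047127027, -0.8089083614132092, -0.5876896053892852]], 't': [664.631926014797, 54.16626053821663, 857.7091609293051]}
top {'fovy': 57.41804606558805, 'cx': 317.6735002519058, 'cy': 248.57533114719106, 'D': [-0.08445802941415442, 0.0, 0.0, 0.0, 0.0], 'R': [[-0.028000617213107638, -0.9995970213466739, -0.004664799089136043], [-0.9941156527514472, 0.028334986040797705, -0.10455236736024548], [0.1046424120051184, 0.0017098189742723617, -0.9945084424623183]], 't': [-15.707103743978585, 685.5619709878703, 843.3076933774049]}
```

View pics/side0.png

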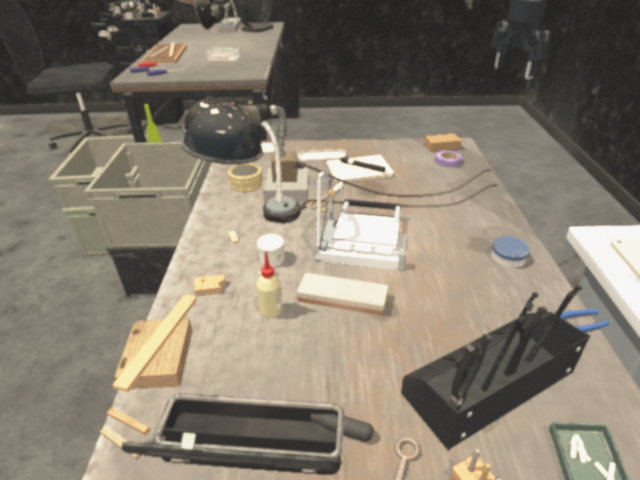

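View pics/top0.png

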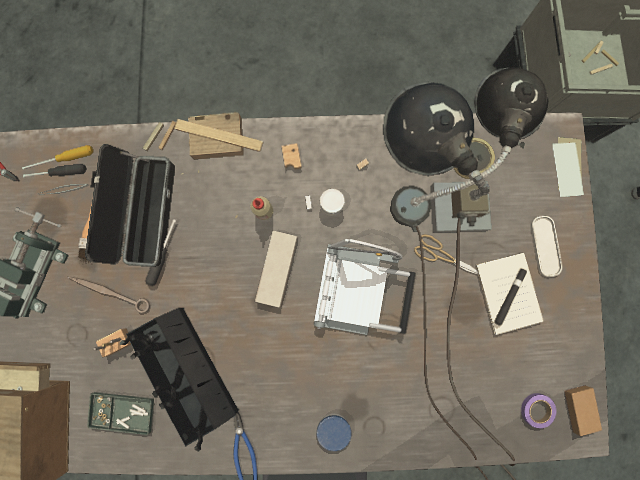

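The side view shows the jig at about (362,238) and the stone at (343,293). In the top view the jig is at (365,287), with its flap handle at right (408,300), the stone at (276,270), the quadrant at the far side (365,248), and the lamp base at (410,205). Next I'll enlarge these areas.

Run:
```python
import cv2
a=cv2.imread("pics/top0.png")[215:350,235:435]; cv2.imwrite("pics/top0c.png",cv2.resize(a,None,fx=4,fy=4,interpolation=cv2.INTER_CUBIC))
a=cv2.imread("pics/side0.png")[160:320,260:440]; cv2.imwrite("pics/side0c.png",cv2.resize(a,None,fx=3.75,fy=3.75,interpolation=cv2.INTER_CUBIC))
a=cv2.imread("pics/side0.png")[165:275,305:415]; cv2.imwrite("pics/side0d.png",cv2.resize(a,None,fx=5.4,fy=5.4,interpolation=cv2.INTER_CUBIC))
```

```text
(no output)
```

View pics/top0c.png

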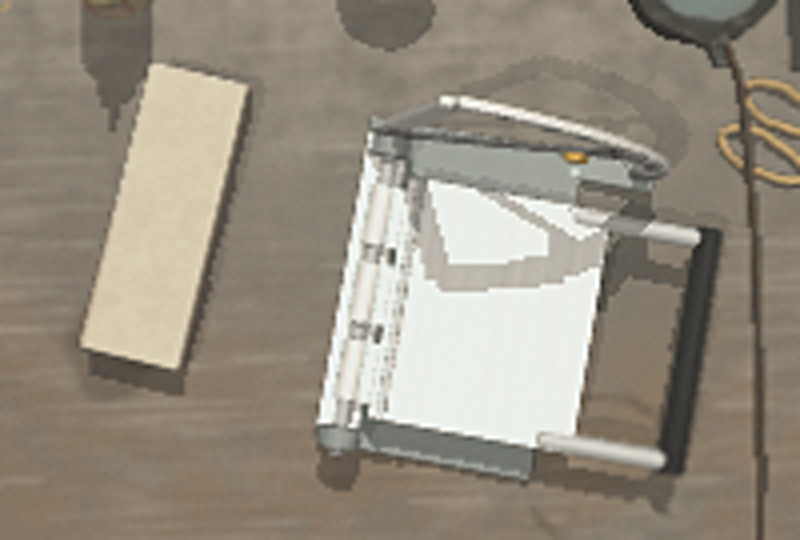

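View pics/side0c.png

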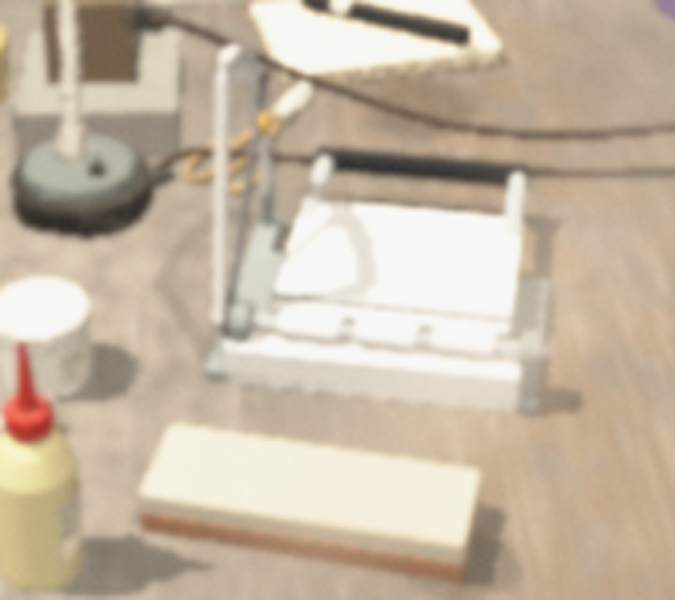

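View pics/side0d.png

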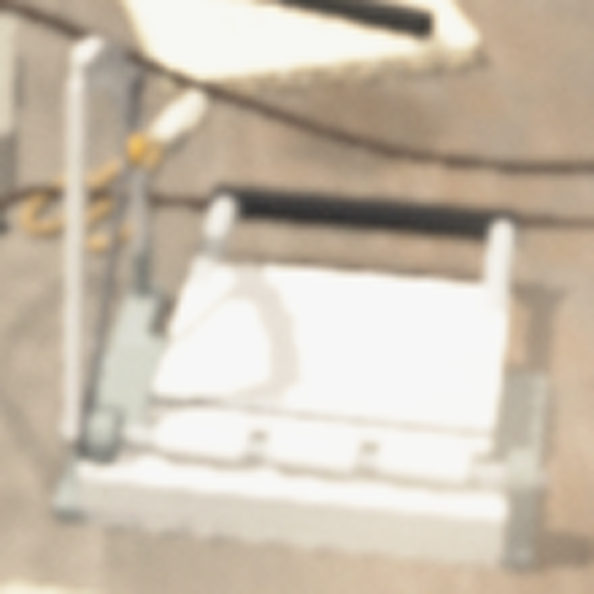

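```bash
cat > h.py <<'E'
import numpy as np, cv2
from scipy.optimize import least_squares
CAL={}
def cal(s,n): CAL[n]={k:s[k] for k in("fovy","cx","cy","D","R","t")}
def load():
    from plant import r
    for n in("side","top"):
        cal(r.snapshot(n),n)
def K(n):
    c=CAL[n]; f=240/np.tan(np.radians(c["fovy"])/2)
    return np.array([[f,0,c["cx"]],[0,f,c["cy"]],[0,0,1.]])
def proj(n,X):
    c=CAL[n]; rv=cv2.Rodrigues(np.array(c["R"],float))[0]
    return cv2.projectPoints(np.array(X,float).reshape(-1,1,3),rv,np.array(c["t"],float),K(n),np.array(c["D"],float))[0].reshape(-1,2)
def jw(p,X):
    X=np.atleast_2d(np.array(X,float)); c,s=np.cos(p[2]),np.sin(p[2])
    return np.c_[p[0]+c*X[:,0]-s*X[:,1],p[1]+s*X[:,0]+c*X[:,1],X[:,2]]
def unc(px,fx,off): return (np.array(px,float)+.5)/fx-.5+np.array(off)
def fit(obs,x0,prt=True):
    f=lambda p:np.concatenate([(proj(n,jw(p,X))-np.array(u)).ravel() for n,X,u in obs])
    q=least_squares(f,x0,loss="soft_l1"); 
    if prt: print("pose",q.x.round(3)); print(f(q.x).reshape(-1,2).round(1).tolist())
    return q.x
def tri(ut,us):
    P=[]
    for n,u in(("top",ut),("side",us)):
        v=cv2.undistortPoints(np.array(u,float).reshape(1,1,2),K(n),np.array(CAL[n]["D"],float)).reshape(2)
        P.append((np.c_[CAL[n]["R"],CAL[n]["t"]],v))
    X=cv2.triangulatePoints(P[0][0],P[1][0],P[0][1],P[1][1]).ravel(); return X[:3]/X[3]
E
python3 - <<'E'
from h import *
load()
T=lambda x,y:unc((x,y),4,(235,215)); S=lambda x,y:unc((x,y),3.75,(260,160))
jo=[("top",[-6,-165,32],T(692,352)),("top",[-85,-100,8],T(530,482)),("top",[-75,12,24],T(318,425)),
("side",[75,12,24],S(222,342)),("side",[-75,12,24],S(525,362)),("side",[85,12,0],S(207,377)),("side",[-85,12,0],S(540,412)),("side",[-6,-165,32],S(422,165))]
X0=tri(T(692,352),S(422,165)); print("handle tri",X0)
j=fit(jo,[X0[0],X0[1]+165,-.2])
so=[]
for n,f,C in(("top",T,[(150,62),(250,85),(182,370),(80,348)]),("side",S,[(180,425),(480,465),(465,555),(140,497)])):
    W={"top":[(26,75)]}
    L={"top":[(75,26),(75,-26),(-75,-26),(-75,26)],"side":[(75,-26),(-75,-26),(-75,26),(75,26)]}[n]
    for l,c in zip(L,C): so.append((n,[l[0],l[1],25],f(*c)))
s=fit(so,[j[0],j[1]+100,j[2]])
c,sn=np.cos(j[2]),np.sin(j[2]); d=s[:2]-j[:2]
print("stone in jig",c*d[0]+sn*d[1],-sn*d[0]+c*d[1],s[2]-j[2])
D=lambda x,y:unc((x,y),5.4,(305,165))
stud=tri(T(575,157),D(142,150)); d=stud[:2]-j[:2]
y=-sn*d[0]+c*d[1]; print("stud",stud,"jig",c*d[0]+sn*d[1],y,stud[2],"ang",np.arctan2(stud[2]-32,-y))
for a in np.arange(.4,.95,.1):
    for R in(95,140):
        X=jw(j,[75,-R*np.cos(a),32+R*np.sin(a)]); print(round(a,2),R,((proj("top",X)-[235,215]+.5)*4).round().tolist(),((proj("side",X)-[305,165]+.5)*5.4).round().tolist())
for n in CAL: print(n,-np.array(CAL[n]["R"]).T@np.array(CAL[n]["t"]))
E
```

```text
handle tri [ 572.57580734 -211.55869412   32.91174023]
pose [ 6.11931e+02 -5.21120e+01 -2.08000e-01]
[[0.3, -0.2], [0.8, -0.2], [0.5, -0.2], [1.0, 0.3], [-0.7, 3.4], [0.3, 0.3], [-0.4, 0.7], [0.6, 0.2]]
pose [ 6.48226e+02  5.10660e+01 -2.56000e-01]
[[-0.2, -0.4], [-0.4, -0.5], [-0.6, 0.4], [-0.2, 0.0], [-2.4, -0.9], [0.9, 0.7], [0.7, -3.0], [-0.1, -1.1]]
stone in jig 14.21299588743771 108.44847205109859 -0.04795427010693268
stud [ 664.55125445 -147.72108373   99.41596282] jig 71.22418292788132 -82.68664707206541 99.41596281786441 ang 0.6840120172596784
0.4 95 [[578.0, 158.0]] [[134.0, 214.0]]
0.4 140 [[669.0, 171.0]] [[154.0, 120.0]]
0.5 95 [[572.0, 155.0]] [[132.0, 200.0]]
0.5 140 [[662.0, 166.0]] [[151.0, 98.0]]
0.6 95 [[564.0, 152.0]] [[129.0, 188.0]]
0.6 140 [[651.0, 161.0]] [[147.0, 79.0]]
0.7 95 [[554.0, 148.0]] [[126.0, 178.0]]
0.7 140 [[637.0, 155.0]] [[143.0, 63.0]]
0.8 95 [[542.0, 144.0]] [[122.0, 170.0]]
0.8 140 [[619.0, 149.0]] [[138.0, 50.0]]
0.9 95 [[528.0, 140.0]] [[118.0, 165.0]]
0.9 140 [[599.0, 143.0]] [[132.0, 40.0]]
side [677.85990259 644.93274784 552.17958024]
top [592.84232659 -36.56806649 910.28047721]
```

Run:
```python
from h import *
load()
j=[611.9,-52.1,-.208]
im={n:cv2.imread(f"pics/{n}0.png") for n in("top","side")}
# bottle: neck/spout in both; tin
X=tri((261,201.5),(267,255)); print("spout",X)
print("tin top", tri((332,200.5),(270,242)))
for n,off,k in(("top",(320,225),6.5),("side",(300,160),8)):
    w,h=(100,80) if n=="top" else (75,65)
    a=cv2.resize(im[n][off[1]:off[1]+h,off[0]:off[0]+w],None,fx=k,fy=k,interpolation=cv2.INTER_CUBIC)
    cv2.imwrite(f"pics/{n}_p.png",a)
    b=a.copy()
    for an in(.6,.684,.77):
        P=((proj(n,jw(j,[[75,-R*np.cos(an),32+R*np.sin(an)] for R in(0,140)]))-off+.5)*k)
        cv2.line(b,tuple(int(v) for v in P[0]),tuple(int(v) for v in P[1]),(0,0,255) if an==.684 else (0,255,0),1)
    cv2.imwrite(f"pics/{n}_po.png",b)
```

```text
spout [768.66074913  67.68482406 111.52640253]
tin top [781.78928124 -66.77753186  39.93127106]
```

View pics/side_p.png

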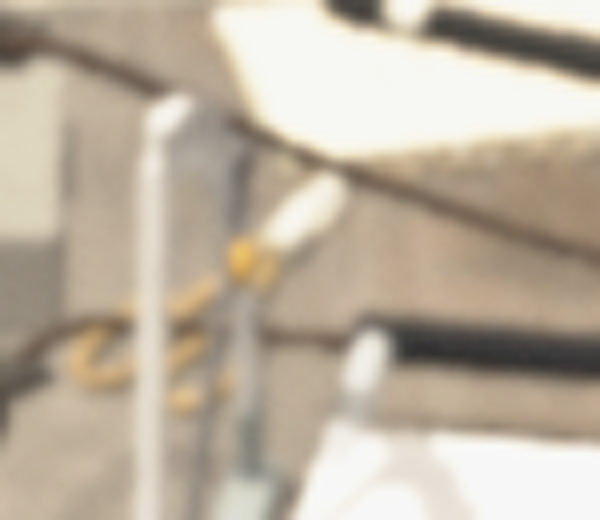

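View pics/side_po.png

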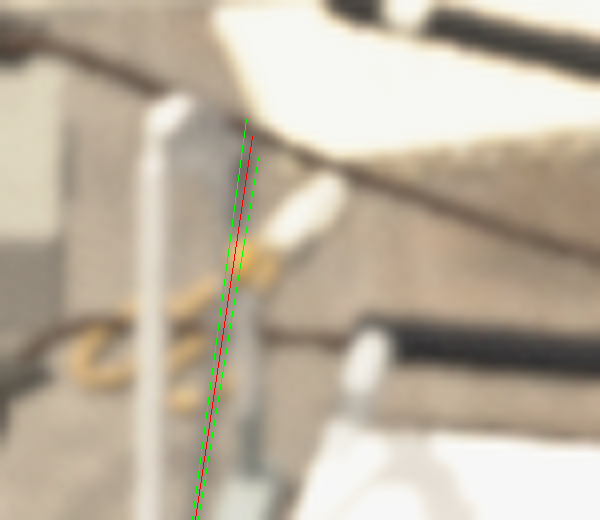

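View pics/top_p.png

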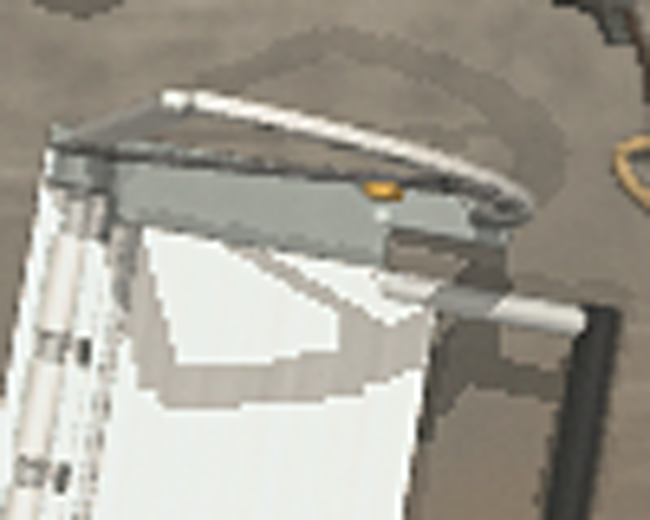

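View pics/top_po.png

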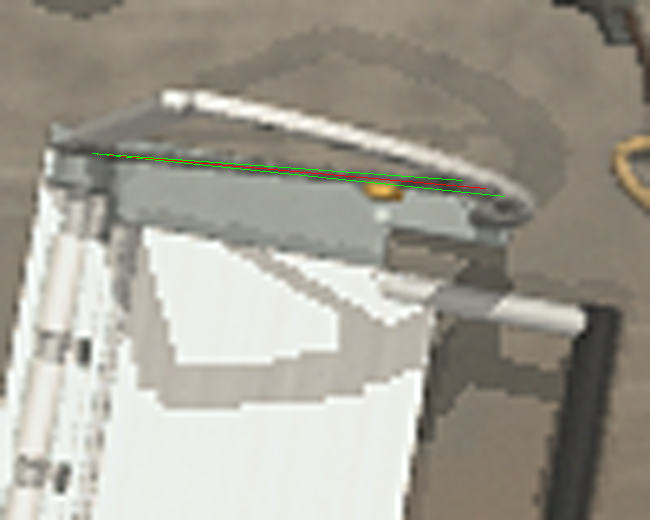

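```bash
cat >> h.py <<'E'
from scipy.spatial.transform import Rotation as Ro
J=[611.9,-52.1,-.208]
def q2R(q): return Ro.from_quat([q[1],q[2],q[3],q[0]]).as_matrix()
def goto(xyz,yaw):
    """shift/turn in tool axes from current to world xyz, tool down, tool-x at yaw"""
    from plant import r
    s=r.state(); R=q2R(s["ee_rot"]); c,n=np.cos(yaw),np.sin(yaw)
    Rt=np.array([[c,n,0],[n,-c,0],[0,0,-1.]])
    print("shift m",(R.T@(np.array(xyz,float)-s["tool_pos"])/1000).round(4),"turn deg",np.degrees(Ro.from_matrix(R.T@Rt).as_rotvec()).round(2))
def st():
    from plant import r
    s=r.state(); R=q2R(s["ee_rot"]); d=s["tool_pos"][:2]-J[:2]; c,n=np.cos(J[2]),np.sin(J[2])
    print("t",round(s["time_s"],2),"pos",s["tool_pos"].round(1),"jig",(c*d[0]+n*d[1]).round(1),(-n*d[0]+c*d[1]).round(1),"yaw",np.arctan2(R[1,0],R[0,0]).round(3),"F",s["force"].round(1),"gap",round(s["finger_gap"],1))
E
python3 - <<'E'
from h import *
from plant import r
print(r.tips_ahead); st()
X=jw(J,[10,165,0])[0]; print(X)
goto([X[0],X[1],200],J[2]); goto([X[0],X[1],18],J[2])
E
```

```text
14.0
t 0.3 pos [ 226.3 -445.7  245. ] jig -296.1 -464.7 yaw -1.101 F [ 0.1  0.  -0.3] gap 85.4
[655.75752348 107.27853568   0.        ]
shift m [-0.2986 -0.6333  0.0452] turn deg [-2.000e-02  4.000e-02 -5.117e+01]
shift m [-0.2984 -0.6333  0.2272] turn deg [-2.000e-02  4.000e-02 -5.117e+01]
```

Emit:
send_rows(motion=[[[-0.02,-0.042,0.003,0,0,-4.5],[-0.045,-0.095,0.007,0,0,-9],[-0.07,-0.148,0.011,0,0,-13.5],[-0.095,-0.201,0.015,0,0,-18],[-0.12,-0.254,0.019,0,0,-22.5],[-0.145,-0.307,0.023,0,0,-27],[-0.17,-0.36,0.027,0,0,-31.5],[-0.195,-0.413,0.031,0,0,-36],[-0.22,-0.466,0.035,0,0,-40.5],[-0.245,-0.519,0.039,0,0,-45]]], jaw=0)

```text
time_s: 1.55
tool_pos: [579.1, 9.5, 206.0]
ee_rot: [-0.0, 0.988, -0.156, -0.0]
force: [0.6, -0.4, -0.6]
finger_gap: 85.3
```

Run:
```python
from h import *
st()
X=jw(J,[10,165,0])[0]
goto([X[0],X[1],200],J[2]); goto([X[0],X[1],60],J[2])
```

```text
t 1.55 pos [579.1   9.5 206. ] jig -44.8 53.5 yaw -0.313 F [ 0.6 -0.4 -0.6] gap 85.3
shift m [ 0.0428 -0.1166  0.0061] turn deg [-0.02  0.01 -6.01]
shift m [ 0.0428 -0.1166  0.1461] turn deg [-0.02  0.01 -6.01]
```

Emit:
send_rows(motion=[[[0.018,-0.05,0.003,0,0,-3],[0.036,-0.098,0.006,0,0,-6],[0.043,-0.117,0.02,0,0,-6],[0.043,-0.117,0.07,0,0,-6],[0.043,-0.117,0.12,0,0,-6],[0.043,-0.117,0.146,0,0,-6],[0.043,-0.117,0.146,0,0,-6]]])

```text
time_s: 2.42
tool_pos: [653.6, 107.3, 56.7]
ee_rot: [0.001, 0.995, -0.104, -0.003]
force: [-0.4, -0.1, 0.4]
finger_gap: 85.4
```

Run:
```python
from h import *
from plant import r
st()
X=jw(J,[10,165,0])[0]
goto([X[0],X[1],18],J[2])
a=r.snapshot("top")["image"][170:350,200:440,::-1]; b=r.snapshot("side")["image"][160:370,220:460,::-1]
cv2.imwrite("pics/top1.png",cv2.resize(a,None,fx=3.3,fy=3.3)); cv2.imwrite("pics/side1.png",cv2.resize(b,None,fx=2.8,fy=2.8))
```

```text
t 2.42 pos [653.6 107.3  56.7] jig 7.9 164.5 yaw -0.208 F [-0.4 -0.1  0.4] gap 85.4
shift m [ 0.0024 -0.0005  0.0387] turn deg [ 0.12  0.38 -0.  ]
```

View pics/top1.png

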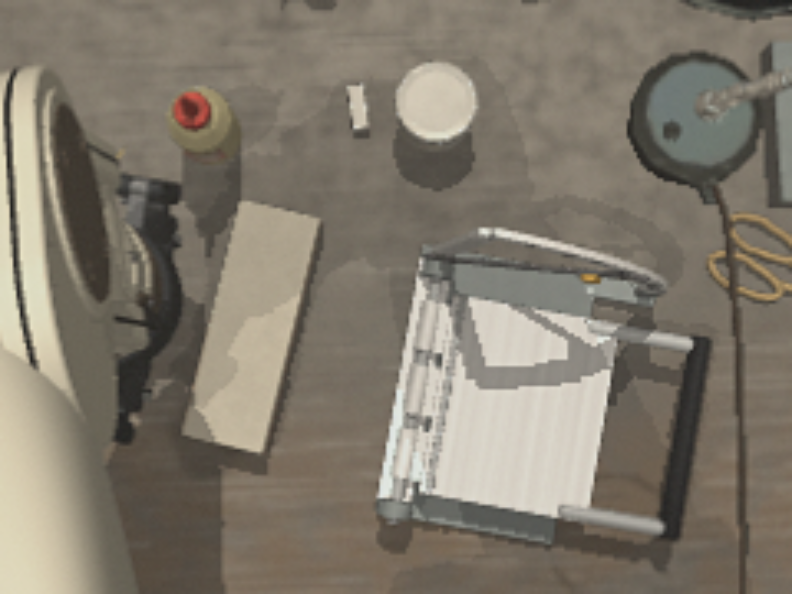

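View pics/side1.png

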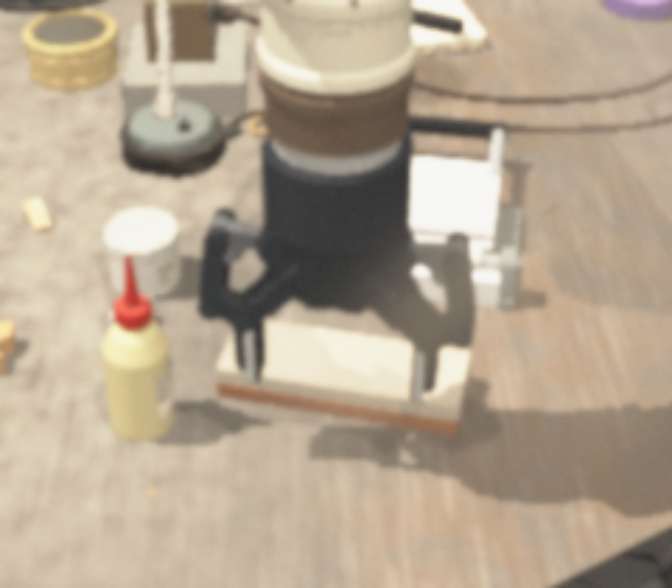

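Run:
```python
from h import *
load()
from plant import r
s=r.state(); R=q2R(s["ee_rot"])
for z in(0,7,14):
    print(z,((proj("side",[s["tool_pos"]+R@np.array([x,-11,z]) for x in(50,-50,43,-43)])-[220,160])*2.8).round().tolist())
```

```text
0 [[241.0, 378.0], [419.0, 400.0], [254.0, 379.0], [406.0, 398.0]]
7 [[242.0, 387.0], [419.0, 409.0], [254.0, 388.0], [406.0, 407.0]]
14 [[242.0, 396.0], [418.0, 418.0], [254.0, 397.0], [405.0, 416.0]]
```

Emit:
send_rows(motion=[[[0.002,0,0.03,0,0.4,0],[0.002,0,0.048,0,0.4,0],[0.002,0.006,0.049,0,0.4,0],[0.002,0.014,0.049,0,0.4,0],[0.002,0.022,0.049,0,0.4,0],[0.002,0.03,0.049,0,0.4,0],[0.002,0.038,0.049,0,0.4,0],[0.002,0.046,0.049,0,0.4,0],[0.002,0.054,0.049,0,0.4,0],[0.002,0.06,0.049,0,0.4,0]]])

```text
time_s: 3.88
tool_pos: [647.3, 48.2, 13.2]
ee_rot: [-0.0, 0.995, -0.104, 0.005]
force: [-0.1, 1.5, 0.7]
finger_gap: 85.1
```

Run:
```python
from h import *
from plant import r
st()
X=jw(J,[10,75,0])[0]
goto([X[0],X[1],8],J[2])
a=r.snapshot("top")["image"][170:350,200:440,::-1]; b=r.snapshot("side")["image"][160:370,220:460,::-1]
cv2.imwrite("pics/top2.png",cv2.resize(a,None,fx=3.3,fy=3.3)); cv2.imwrite("pics/side2.png",cv2.resize(b,None,fx=2.8,fy=2.8))
```

```text
t 3.88 pos [647.3  48.2  13.2] jig 13.9 105.5 yaw -0.208 F [-0.1  1.5  0.7] gap 85.1
shift m [-0.0039  0.0305  0.0051] turn deg [-0.11 -0.6  -0.02]
```

View pics/side2.png

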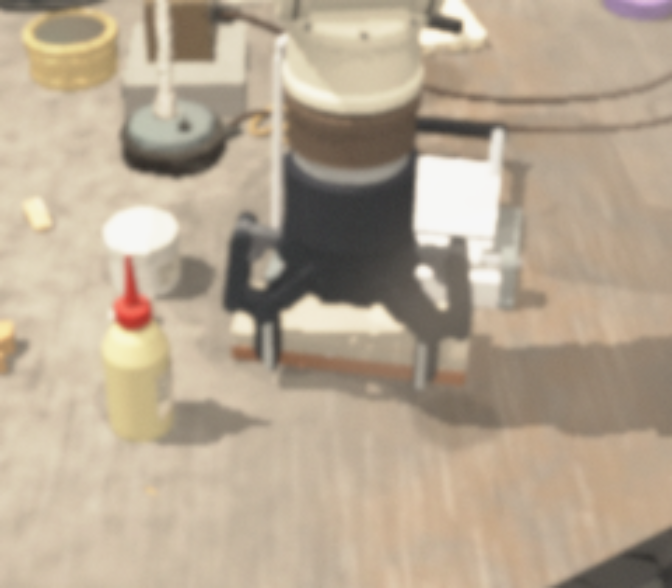

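View pics/top2.png

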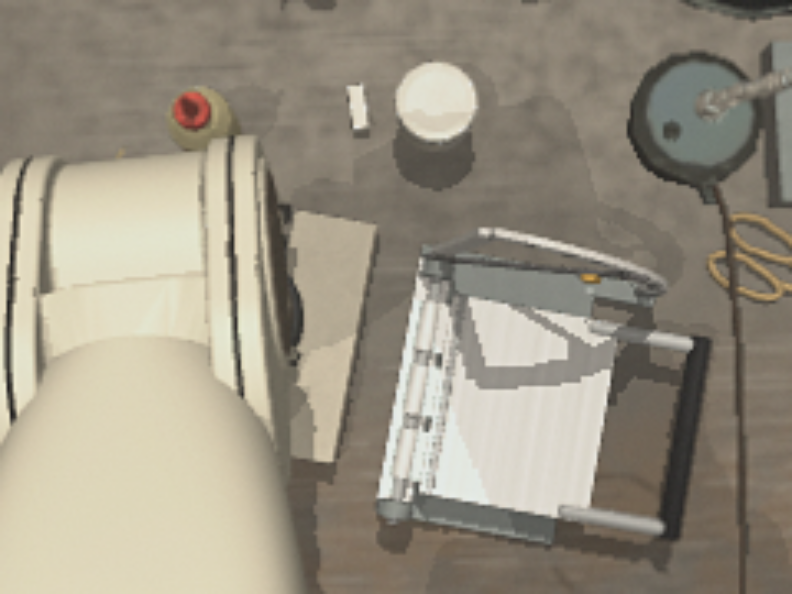

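Emit:
send_rows(motion=[[[-0.001,0.005,0.005,0,-0.6,0],[-0.002,0.011,0.005,0,-0.6,0],[-0.003,0.017,0.005,0,-0.6,0],[-0.004,0.022,0.005,0,-0.6,0],[-0.004,0.026,0.005,0,-0.6,0],[-0.004,0.029,0.005,0,-0.6,0],[-0.004,0.031,0.005,0,-0.6,0]]])

```text
time_s: 4.85
tool_pos: [636.8, 20.1, 8.0]
ee_rot: [-0.003, 0.995, -0.104, -0.0]
force: [1.3, 9.0, -1.4]
finger_gap: 85.5
```

Run:
```python
from h import *
from plant import r
st()
a=r.snapshot("top")["image"][190:350,235:395,::-1]; b=r.snapshot("side")["image"][200:320,280:440,::-1]
cv2.imwrite("pics/top3.png",cv2.resize(a,None,fx=3.7,fy=3.7)); cv2.imwrite("pics/side3.png",cv2.resize(b,None,fx=5,fy=5))
```

```text
t 4.85 pos [636.8  20.1   8. ] jig 9.5 75.8 yaw -0.208 F [ 1.3  9.  -1.4] gap 85.5
```

View pics/side3.png

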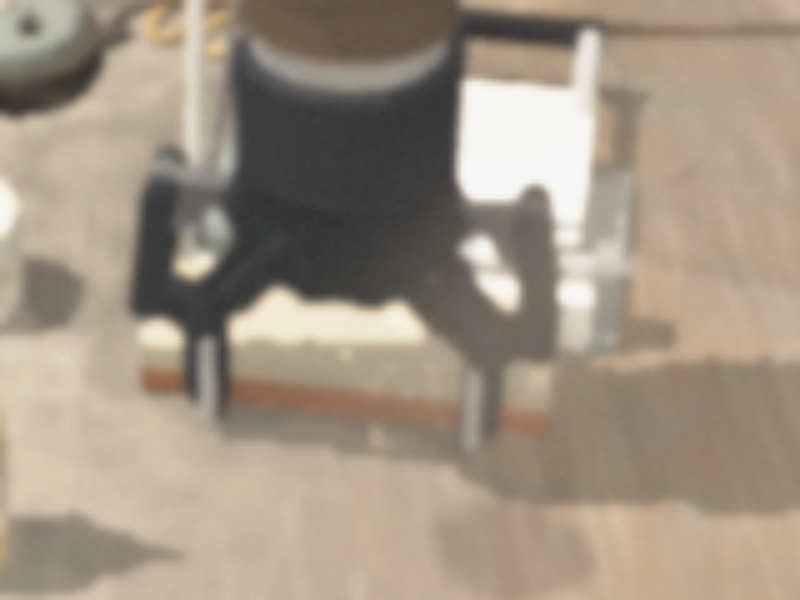

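View pics/top3.png

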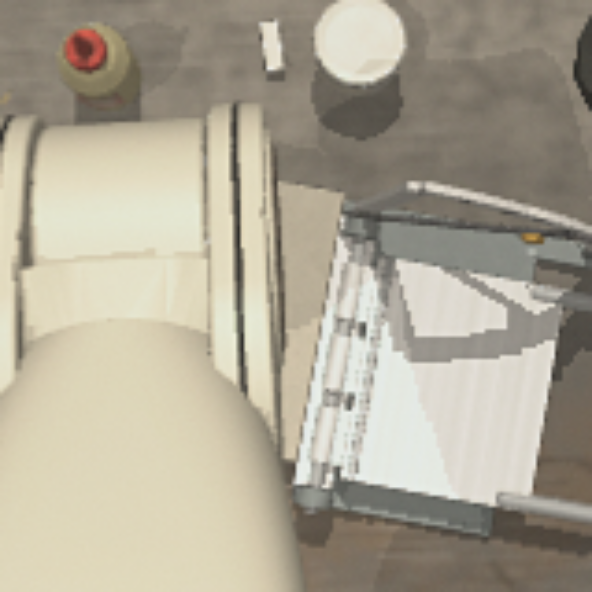

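Emit:
send_rows(motion=[[[0,0.002,0,0,0,0],[0,0.004,0,0,0,0],[0,0.004,0,0,0,0]]])

```text
time_s: 5.32
tool_pos: [636.9, 20.2, 8.2]
ee_rot: [-0.006, 0.995, -0.103, 0.0]
force: [0.7, 11.1, -2.4]
finger_gap: 85.9
```

Emit:
send_rows(motion=[[[0,-0.008,0,0,0,0],[0,-0.025,0,0,0,0],[0,-0.03,-0.03,0,0,0],[0,-0.03,-0.08,0,0,0],[0,-0.03,-0.13,0,0,0],[0,-0.03,-0.18,0,0,0],[0,-0.03,-0.2,0,0,0]]], jaw=120, newtons=20)

```text
time_s: 6.2
tool_pos: [644.3, 47.2, 213.2]
ee_rot: [-0.006, 0.995, -0.103, 0.004]
force: [-0.0, -0.0, -0.5]
finger_gap: 45.0
```

Run:
```python
from h import *
st()
X=jw(J,[-6,-165,32])[0]; print(X)
for yaw in(J[2]-np.pi/2,J[2]+np.pi/2):
  goto([X[0],X[1],150],yaw)
```

```text
t 6.2 pos [644.3  47.2 213.2] jig 11.2 103.9 yaw -0.206 F [-0.  -0.  -0.5] gap 45.0
[ 571.95626003 -212.30454937   32.        ]
shift m [-0.0181  0.2697  0.0596] turn deg [-0.87  0.31 90.1 ]
shift m [-0.0181  0.2697  0.0596] turn deg [ -0.31  -0.87 -89.89]
```

Run:
```python
from h import *
from plant import r
print(r.state()["joint_pos"].round(2)); load()
for n,p,z in(("lampbase",(410,205),20),):
    v=cv2.undistortPoints(np.array(p,float).reshape(1,1,2),K("top"),np.array(CAL["top"]["D"])).ravel()
    R=np.array(CAL["top"]["R"]);C=-R.T@CAL["top"]["t"]; d=R.T@np.r_[v,1]; print(C+d*(z-C[2])/d[2])
# stone check
a=r.snapshot("top")["image"][215:350,235:435,::-1]; cv2.imwrite("pics/top4.png",cv2.resize(a,None,fx=4,fy=4,interpolation=cv2.INTER_CUBIC))
a=r.snapshot("side")["image"][160:320,260:440,::-1]; cv2.imwrite("pics/side4.png",cv2.resize(a,None,fx=3.75,fy=3.75,interpolation=cv2.INTER_CUBIC))
```

```text
[0.07 0.54 0.37 1.39 0.01 1.85]
[ 771.82046658 -228.81126023   20.        ]
```

View pics/side4.png

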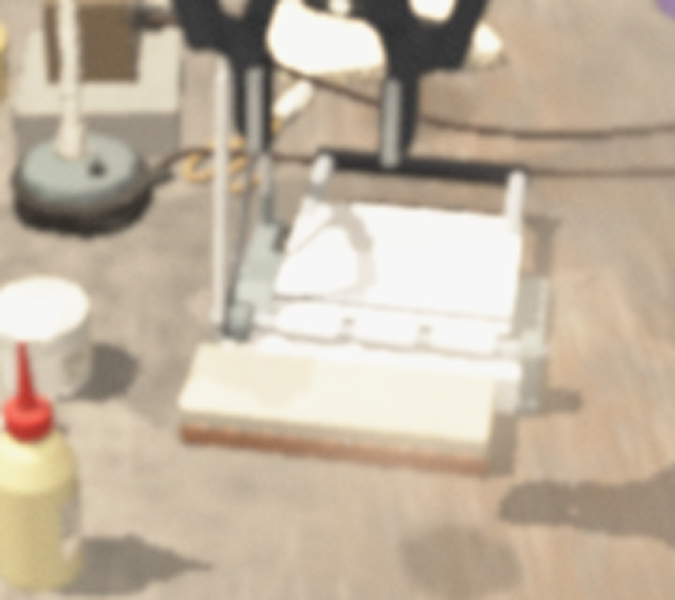

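View pics/top4.png

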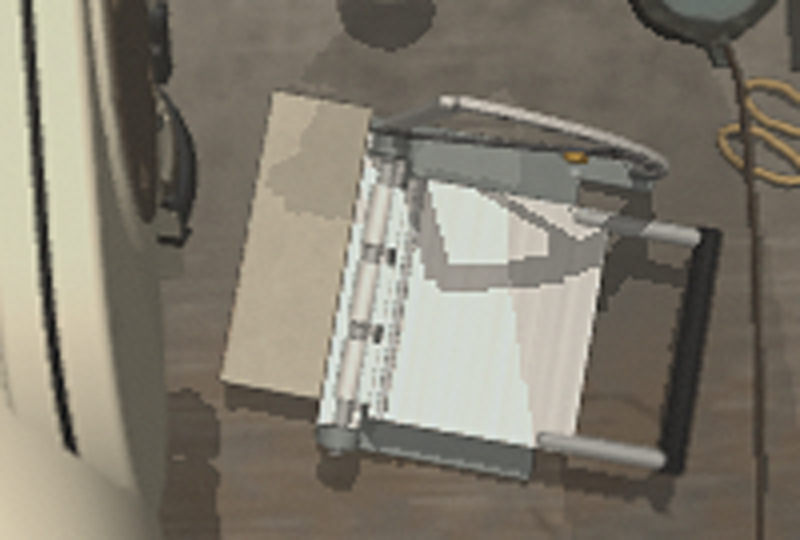

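Run:
```python
from h import *
load()
T=lambda x,y:unc((x,y),4,(235,215)); S=lambda x,y:unc((x,y),3.75,(260,160))
L=[(75,26),(75,-26),(-75,-26),(-75,26)]
so=[("top",[*l,25],T(*c)) for l,c in zip(L,[(272,92),(372,107),(321,399),(222,382)])]
so+=[("side",[75,26,25],S(180,412)),("side",[-75,26,25],S(490,447)),("side",[75,26,0],S(181,440)),("side",[-75,26,0],S(487,472)),("side",[75,-26,25],S(197,347))]
s=fit(so,[640,-15,-.2])
c,sn=np.cos(J[2]),np.sin(J[2]); d=s[:2]-J[:2]
print("stone in jig",c*d[0]+sn*d[1],-sn*d[0]+c*d[1],s[2]-J[2])
```

```text
pose [ 6.31969e+02 -1.54530e+01 -1.92000e-01]
[[-0.4, -0.6], [-0.2, -0.2], [0.5, 0.1], [-0.3, 0.1], [-0.2, -1.4], [0.1, -2.3], [0.0, 1.7], [-0.0, 1.7], [0.9, -1.1]]
stone in jig 12.068512437368835 40.00108629716962 0.016090360254467972
```

The stone fits at jig (12, 40), 0.016 rad off parallel, and its edge meets the white block in the top view. The push was stopped hard at 11 N, so it's flush. Next is the handle.

Emit:
send_rows(motion=[[[-0.002,0.02,0,0,0,10],[-0.004,0.05,0,0,0,20],[-0.006,0.085,0,0,0,30],[-0.008,0.12,0,0,0,40],[-0.01,0.155,0,0,0,50],[-0.012,0.19,0,0,0,60],[-0.014,0.22,0,0,0,70],[-0.016,0.25,0.01,0,0,80],[-0.018,0.27,0.03,0,0,90],[-0.018,0.27,0.06,0,0,90]]], jaw=120)

```text
time_s: 7.75
tool_pos: [567.8, -214.4, 142.0]
ee_rot: [0.003, -0.629, 0.777, 0.005]
force: [1.0, 0.1, -0.1]
finger_gap: 45.1
```

Run:
```python
from h import *
from plant import r
st()
X=jw(J,[-6,-165,32])[0]
goto([X[0],X[1],70],J[2]-np.pi/2)
goto([X[0],X[1],37],J[2]-np.pi/2)
a=r.snapshot("top")["image"][190:370,270:510,::-1]; b=r.snapshot("side")["image"][100:310,240:480,::-1]
cv2.imwrite("pics/top5.png",cv2.resize(a,None,fx=3.3,fy=3.3)); cv2.imwrite("pics/side5.png",cv2.resize(b,None,fx=2.8,fy=2.8))
```

```text
t 7.75 pos [ 567.8 -214.4  142. ] jig -9.6 -168.0 yaw -1.781 F [ 1.   0.1 -0.1] gap 45.1
shift m [-0.0022 -0.004   0.072 ] turn deg [ 0.29  0.6  -0.1 ]
shift m [-0.0019 -0.0042  0.105 ] turn deg [ 0.29  0.6  -0.1 ]
```

View pics/side5.png

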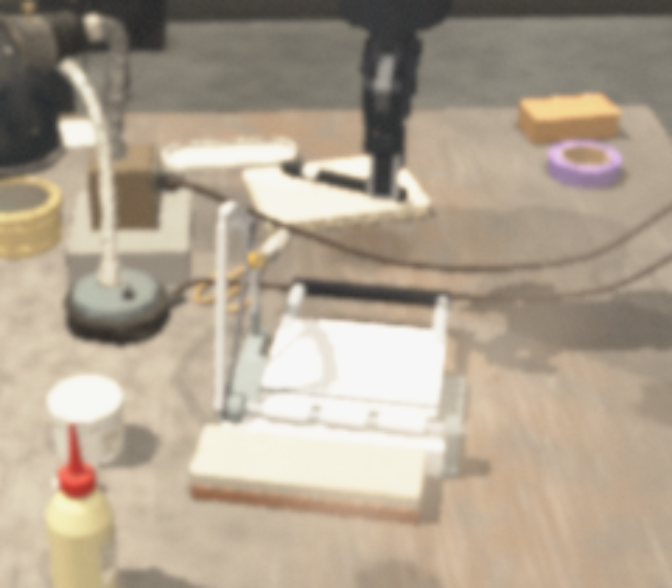

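View pics/top5.png

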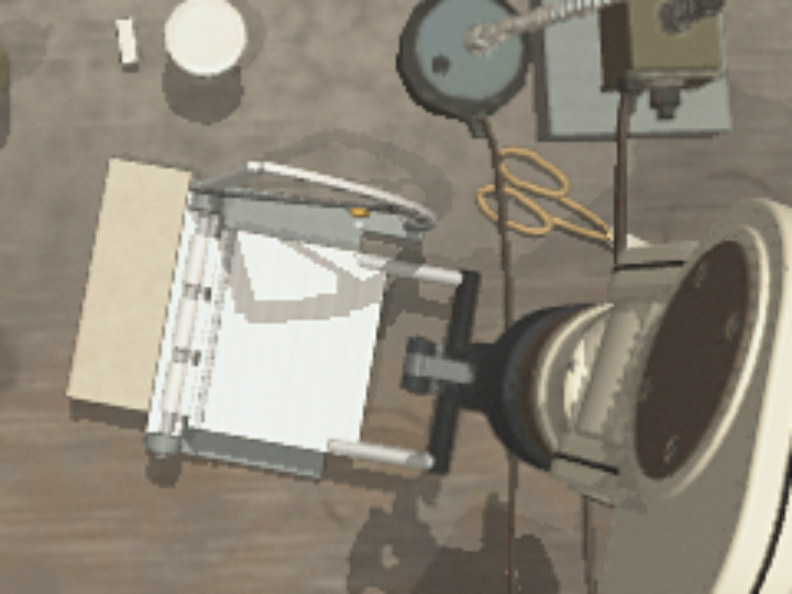

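Emit:
send_rows(motion=[[[-0.001,-0.003,0.03,0.3,0.6,0],[-0.002,-0.004,0.06,0.3,0.6,0],[-0.002,-0.004,0.08,0.3,0.6,0],[-0.002,-0.004,0.095,0.3,0.6,0],[-0.002,-0.004,0.106,0.3,0.6,0],[-0.002,-0.004,0.113,0.3,0.6,0],[-0.002,-0.004,0.113,0.3,0.6,0]]], jaw=120)

```text
time_s: 8.72
tool_pos: [567.9, -209.1, 25.0]
ee_rot: [-0.002, -0.63, 0.776, 0.004]
force: [0.1, -0.5, -0.4]
finger_gap: 44.9
```

Run:
```python
from h import *
from plant import r
st()
a=r.snapshot("top")["image"][190:370,270:510,::-1]; b=r.snapshot("side")["image"][140:290,280:480,::-1]
cv2.imwrite("pics/top6.png",cv2.resize(a,None,fx=3.3,fy=3.3)); cv2.imwrite("pics/side6.png",cv2.resize(b,None,fx=4,fy=4))
```

```text
t 8.72 pos [ 567.9 -209.1   25. ] jig -10.6 -162.7 yaw -1.778 F [ 0.1 -0.5 -0.4] gap 44.9
```

View pics/side6.png

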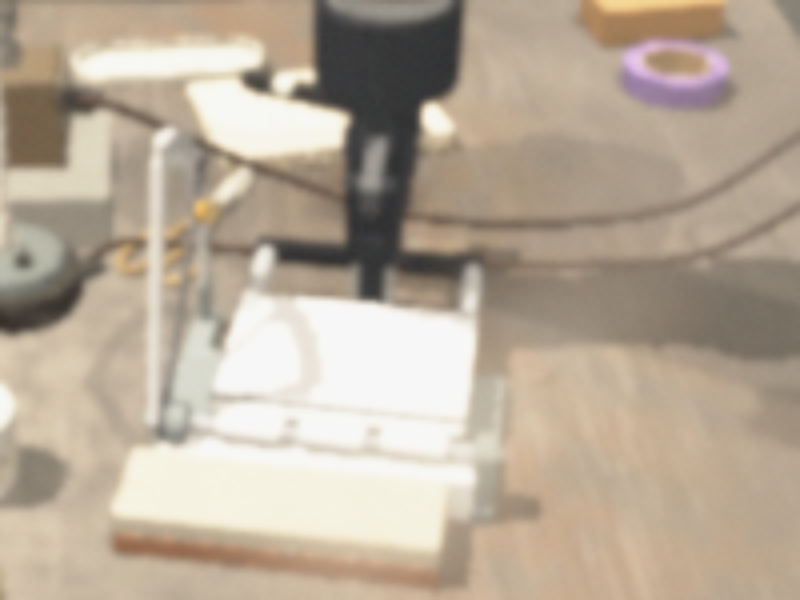

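View pics/top6.png

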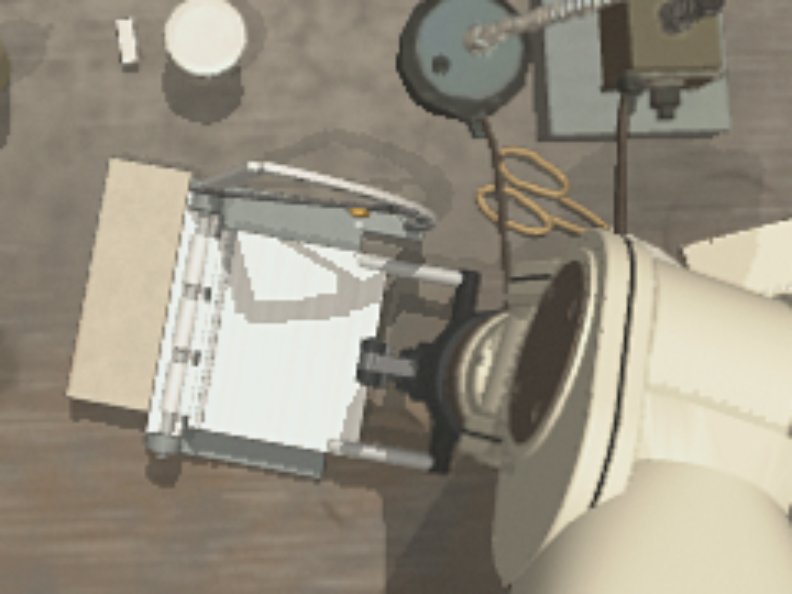

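Emit:
send_rows(motion=[[[0,0,0,0,0,0],[0,0,0,0,0,0],[0,0,0,0,0,0],[0,0,0,0,0,0],[0,0,0,0,0,0],[0,0,0,0,0,0]]], jaw=255, newtons=30)

```text
time_s: 9.57
tool_pos: [568.7, -210.7, 26.5]
ee_rot: [-0.002, -0.63, 0.777, 0.003]
force: [-1.7, -4.9, 3.8]
finger_gap: 12.8
```

Run:
```python
from h import *
from plant import r
st()
s=r.state(); R=q2R(s["ee_rot"]); ey=np.array([-np.sin(J[2]),np.cos(J[2]),0])
print("target .68 shift",(R.T@(165*(1-np.cos(.68))*ey+[0,0,165*np.sin(.68)])/1000).round(4))
for f in np.linspace(0.1,.7,7):
    print(f.round(2),(R.T@(165*(1-np.cos(f))*ey+[0,0,165*np.sin(f)])/1000).round(4).tolist())
```

```text
t 9.57 pos [ 568.7 -210.7   26.5] jig -9.5 -164.1 yaw -1.779 F [-1.7 -4.9  3.8] gap 12.8
target .68 shift [-0.0367  0.0007 -0.1038]
0.1 [-0.0008, 0.0001, -0.0165]
0.2 [-0.0033, 0.0002, -0.0328]
0.3 [-0.0073, 0.0003, -0.0488]
0.4 [-0.013, 0.0005, -0.0643]
0.5 [-0.0202, 0.0006, -0.0791]
0.6 [-0.0288, 0.0007, -0.0932]
0.7 [-0.0388, 0.0007, -0.1063]
```

Emit:
send_rows(motion=[[[0,0,-0.006,0,0,0],[-0.001,0,-0.0165,0,0,0],[-0.002,0,-0.025,0,0,0],[-0.0033,0,-0.033,0,0,0],[-0.005,0,-0.041,0,0,0],[-0.0073,0,-0.049,0,0,0],[-0.01,0,-0.057,0,0,0],[-0.013,0,-0.064,0,0,0]]])

```text
time_s: 10.58
tool_pos: [571.2, -198.8, 91.3]
ee_rot: [-0.003, -0.63, 0.777, 0.002]
force: [-1.6, -6.7, -1.5]
finger_gap: 13.0
```

Run:
```python
from h import *
from plant import r
st()
z=r.state()["tool_pos"][2]; print("flap est",np.arcsin((z-26.5)/165))
s=r.state(); R=q2R(s["ee_rot"])
for f in (.45,.5,.55,.6,.65,.68,.7):
    X=jw(J,[-9.5,-164.1+165*(1-np.cos(f)),26.5+165*np.sin(f)])[0]
    print(f,(R.T@(X-s["tool_pos"])/1000).round(4).tolist())
a=r.snapshot("top")["image"][190:370,270:510,::-1]; b=r.snapshot("side")["image"][140:290,280:480,::-1]
cv2.imwrite("pics/top7.png",cv2.resize(a,None,fx=3.3,fy=3.3)); cv2.imwrite("pics/side7.png",cv2.resize(b,None,fx=4,fy=4))
```

```text
t 10.57 pos [ 571.2 -198.8   91.3] jig -9.5 -151.9 yaw -1.78 F [-1.6 -6.7 -1.5] gap 13.0
flap est 0.4035749371325135
0.45 [-0.0042, 0.0, -0.007]
0.5 [-0.008, 0.0001, -0.0143]
0.55 [-0.0121, 0.0001, -0.0215]
0.6 [-0.0166, 0.0002, -0.0284]
0.65 [-0.0214, 0.0002, -0.0351]
0.68 [-0.0244, 0.0003, -0.039]
0.7 [-0.0265, 0.0003, -0.0416]
```

View pics/side7.png

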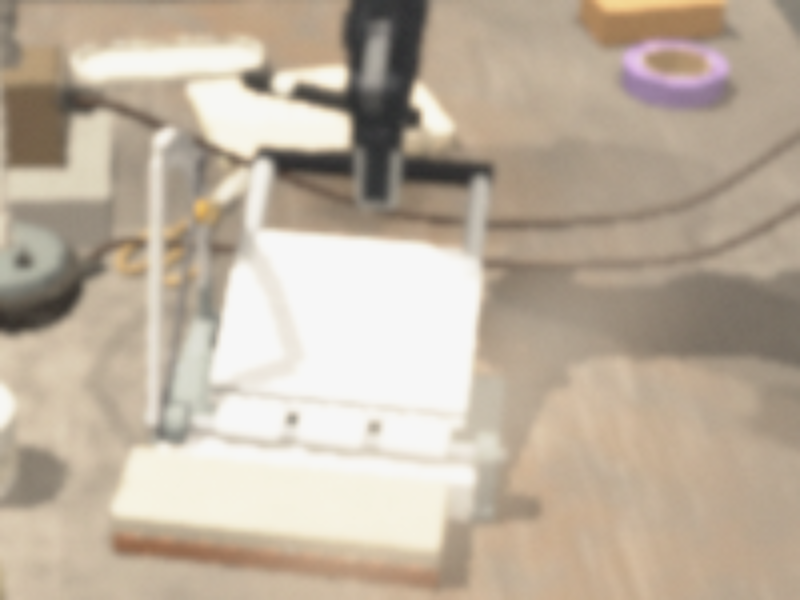

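Emit:
send_rows(motion=[[[-0.003,0,-0.005,0,0,0],[-0.008,0,-0.014,0,0,0],[-0.012,0,-0.0215,0,0,0],[-0.0165,0,-0.028,0,0,0],[-0.021,0,-0.035,0,0,0],[-0.0245,0,-0.039,0,0,0],[-0.0245,0,-0.039,0,0,0],[-0.0245,0,-0.039,0,0,0]]])

```text
time_s: 11.68
tool_pos: [575.9, -176.4, 132.5]
ee_rot: [-0.005, -0.629, 0.777, 0.001]
force: [-2.9, -8.2, 2.8]
finger_gap: 12.5
```

Run:
```python
from h import *
from plant import r
st()
z=r.state()["tool_pos"][2]; print("flap est",np.arcsin((z-26.5)/165))
a=r.snapshot("top")["image"][215:335,290:450,::-1]; b=r.snapshot("side")["image"][140:260,290:450,::-1]
cv2.imwrite("pics/top8.png",cv2.resize(a,None,fx=5,fy=5,interpolation=cv2.INTER_CUBIC)); cv2.imwrite("pics/side8.png",cv2.resize(b,None,fx=5,fy=5,interpolation=cv2.INTER_CUBIC))
```

```text
t 11.68 pos [ 575.9 -176.4  132.5] jig -9.5 -129.0 yaw -1.78 F [-2.9 -8.2  2.8] gap 12.5
flap est 0.6974964928276913
```

View pics/side8.png

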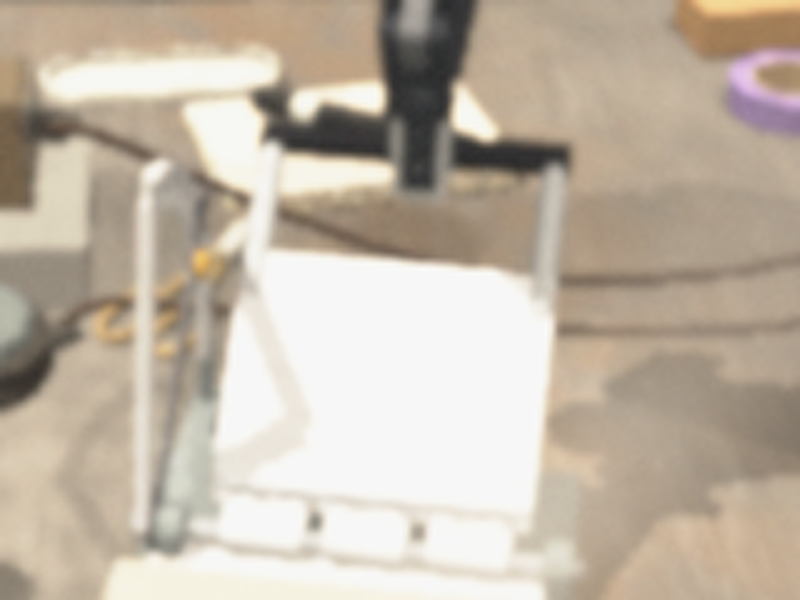

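View pics/top8.png

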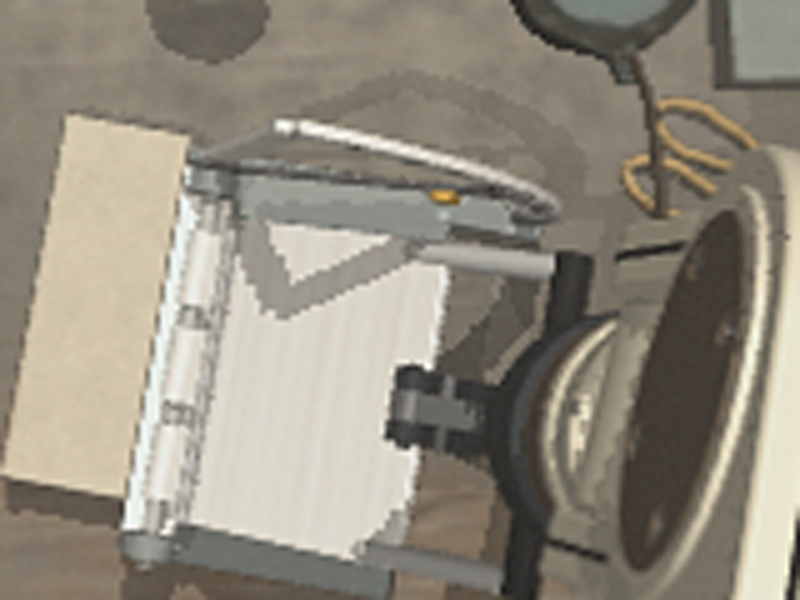

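Run:
```python
from h import *
load()
def P(n,X): 
    off=(290,215) if n=="top" else (290,140)
    return ((proj(n,jw(J,X))-off+.5)*5-.5).round(0).tolist()
for f in(.6,.65,.7,.75):
    c,s=np.cos(f),np.sin(f)
    pt=lambda x,rr,h:[x,-rr*c-h*s,32+rr*s+h*c] if 0 else [x,-rr*c+h*s,32+rr*s+h*c]
    print(f,"bar x45,-57 side",P("side",[pt(45,165,0),pt(-57,165,0)]),"top",P("top",[pt(45,165,0)]),"plate corners side",P("side",[pt(55,115,3),pt(-67,115,3)]),"top",P("top",[pt(55,115,3)]))
for f in(.6,.65,.7,.75):
    c,s=np.cos(f),np.sin(f)
    print(f,"stud R107",P("side",[[71,-107*c,32+107*s]]),P("top",[[71,-107*c,32+107*s]]),"tip",P("side",[[75,-140*c,32+140*s]]),P("top",[[75,-140*c,32+140*s]]))
```

```text
0.6 bar x45,-57 side [[293.0, 149.0], [546.0, 169.0]] top [[588.0, 289.0]] plate corners side [[250.0, 254.0], [559.0, 281.0]] top [[464.0, 246.0]]
0.65 bar x45,-57 side [[291.0, 139.0], [546.0, 159.0]] top [[578.0, 286.0]] plate corners side [[249.0, 248.0], [560.0, 275.0]] top [[457.0, 243.0]]
0.7 bar x45,-57 side [[289.0, 130.0], [547.0, 150.0]] top [[567.0, 282.0]] plate corners side [[247.0, 243.0], [560.0, 270.0]] top [[449.0, 240.0]]
0.75 bar x45,-57 side [[287.0, 122.0], [547.0, 143.0]] top [[555.0, 279.0]] plate corners side [[246.0, 239.0], [560.0, 265.0]] top [[440.0, 238.0]]
0.6 stud R107 [[209.0, 272.0]] [[456.0, 203.0]] tip [[211.0, 198.0]] [[538.0, 201.0]]
0.65 stud R107 [[207.0, 267.0]] [[449.0, 200.0]] tip [[209.0, 190.0]] [[529.0, 197.0]]
0.7 stud R107 [[205.0, 261.0]] [[442.0, 198.0]] tip [[207.0, 183.0]] [[520.0, 194.0]]
0.75 stud R107 [[204.0, 257.0]] [[434.0, 195.0]] tip [[205.0, 176.0]] [[510.0, 190.0]]
```

Run:
```python
from h import *
from plant import r
a=r.snapshot("top")["image"][236:266,360:410,::-1]; b=r.snapshot("side")["image"][165:215,305:355,::-1]
cv2.imwrite("pics/top9.png",cv2.resize(a,None,fx=14,fy=14,interpolation=cv2.INTER_CUBIC)); cv2.imwrite("pics/side9.png",cv2.resize(b,None,fx=12,fy=12,interpolation=cv2.INTER_CUBIC))
load()
for f in(.6,.65,.7,.75):
  X=jw(J,[[71,-107*np.cos(f),32+107*np.sin(f)],[75,-140*np.cos(f),32+140*np.sin(f)],[75,-107*np.cos(f),32+107*np.sin(f)]])
  print(f,((proj("top",X)-[360,236]+.5)*14).round().tolist(),((proj("side",X)-[305,165]+.5)*12).round().tolist())
```

```text
0.6 [[298.0, 275.0], [527.0, 269.0], [303.0, 246.0]] [[322.0, 354.0], [327.0, 176.0], [298.0, 352.0]]
0.65 [[280.0, 268.0], [504.0, 260.0], [284.0, 239.0]] [[318.0, 341.0], [323.0, 157.0], [294.0, 339.0]]
0.7 [[259.0, 261.0], [478.0, 250.0], [264.0, 231.0]] [[314.0, 329.0], [318.0, 140.0], [290.0, 327.0]]
0.75 [[237.0, 253.0], [449.0, 240.0], [242.0, 223.0]] [[310.0, 318.0], [312.0, 124.0], [286.0, 316.0]]
```

View pics/side9.png

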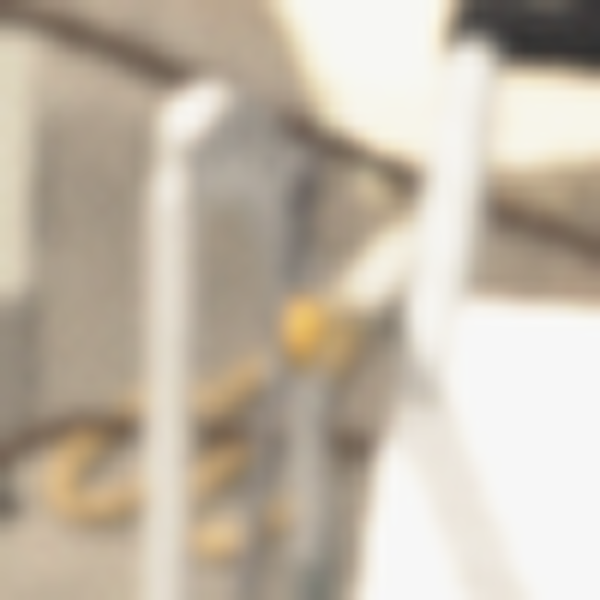

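View pics/top9.png

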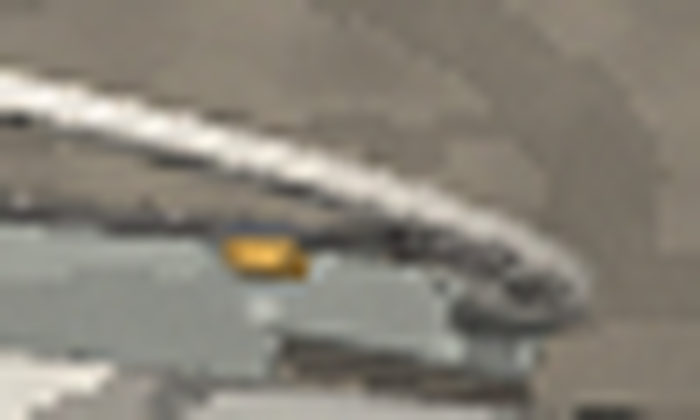

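Emit:
send_rows(motion=[[[0,0,0,0,0,0],[0,0,0,0,0,0],[0,0,0,0,0,0],[0,0,0,0,0,0]]])

```text
time_s: 12.58
tool_pos: [575.9, -176.5, 132.5]
ee_rot: [-0.005, -0.629, 0.777, 0.0]
force: [-0.7, -4.0, -0.5]
finger_gap: 12.7
```

Run:
```python
from h import *
from plant import r
load(); st()
print("flap est",np.arcsin((r.state()["tool_pos"][2]-26.5)/165), abs(r.state()["joint_vel"]).max())
ut=(265+.5)/14-.5+360,(256+.5)/14-.5+236; us=(305+.5)/12-.5+305,(330+.5)/12-.5+165
s=tri(ut,us); d=s[:2]-J[:2]; c,n=np.cos(J[2]),np.sin(J[2]); print(s,np.arctan2(s[2]-32,n*d[0]-c*d[1]))
a=r.snapshot("top")["image"][150:340,240:450,::-1]; b=r.snapshot("side")["image"][140:330,240:450,::-1]
cv2.imwrite("pics/fin.png",cv2.resize(np.hstack([a,b]),None,fx=1.9,fy=1.9,interpolation=cv2.INTER_CUBIC))
```

```text
t 12.68 pos [ 575.9 -176.5  132.5] jig -9.5 -129.2 yaw -1.781 F [-0.5 -5.1  0.3] gap 12.7
flap est 0.6972902653757604 0.002164780534687211
[ 665.48977224 -147.89206192   99.97669133] 0.688224945719758
```

View pics/fin.png

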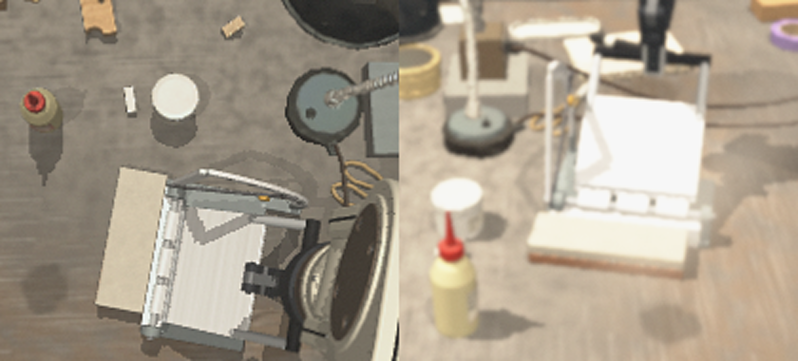

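The final pictures show the stone against the block (top view, 135,240), the flap held at its bar (310,285), and the bottle and tin where they were. The pointer measures about 0.69 rad and the flap 0.68 to 0.70, and the arm is still. I'm handing in now.

```bash
python3 -c "
from plant import r
print(r.job_done())"
```

```text
the job is handed in; nothing more can be done
None
```

The whetstone is flush against the stop block, and the arm is still holding the flap up by its handle, in line with the pointer. I handed the job in at about 12.7 s of the 45 s allowed; no verdict is reported.

- **Whetstone:** I pushed it along the table with the two open fingers until the block stopped it; the force rose from 1.5 to 11 N and the tool went no further. After I backed the gripper off, the pictures put its centre 12 mm off the middle of the block and 0.016 rad off parallel. They put it at y = 40 mm in the jig's frame, 2 mm more than home, though the tool's own reading gave about 39 mm. Both are inside the 30 to 42 mm limit.
- **Flap:** I gripped the bar at its middle with 30 N and swung it up along its arc. The tool height puts it at 0.697 rad and the pictures at 0.68 to 0.69 rad.
- **Pointer:** two measurements of its brass stud gave 0.684 and 0.688 rad, so flap and pointer agree within about 0.02 rad. The pointer's tip was partly hidden by the quadrant and only gave a rough 0.67 rad.
- **At hand-in:** the arm was at rest and the grip held, at a 12.7 mm opening on the bar. The stud was where it had been at the start, and the tin and bottle looked unmoved.

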